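# Lay out a figure painter's place

### The job

Lay out the painter's place: stand the wooden block in the middle of the turntable, and the big white elephant centred on top of the block, lengthwise along it with all four feet on the wood. In the three-part tray stand the mixing pot in the middle compartment, the paint jar in the end compartment next to the turntable, and the steel water beaker in the other end compartment, away from the turntable so that nothing splashes on the figure. The two little pink elephants are still wet: leave them standing where they are.

Things in the scene. Friction and masses are not known exactly. Their poses are not given: they have to be found in the camera images.
- wheel: painter's turntable (banding wheel) of turned metal, fixed to the bench and its head locked: flat round head of diameter 180 mm with fine concentric centring rings, its upper face 60 mm above the bench. Origin on its axis at bench level, z up. It stands beside the tray, to its left or to its right.
- tray: low plywood tray fixed to the bench, 102 mm (x) by 300 mm (y, roughly left to right), open on top, rim 18 mm high, walls 5 mm, floor 5 mm thick. Two 5 mm ribs, tops 16 mm above the bench, part it along y into three compartments of about 92 x 93 mm, centred at y = -98, 0 and +98 mm. Origin: centre of its underside at bench level, z up.
- elephant_mid (a point): the only big loose elephant: white primed resin, up to 0.29 kg, 80 mm high, 120 mm long. Point: midway between its feet, 40 mm above the soles. -x to the trunk, y across, z up. Grip the flanks, 51 mm apart (y), 29 to 65 mm above the soles and within 25 mm fore and aft of the point; head and trunk reach 80 mm ahead, tail 40 mm behind. The soles cover 63 x 43 mm centred under the point.
- block_mid (a point): plain light-wood block that raises the figure so that its feet can be painted: 100 mm (x) by 64 mm (y) by 36 mm high, 0.13 to 0.21 kg, lying flat. Point: its centre, 18 mm above its underside. z up.
- jar_mid (a point): closed paint jar: short clear glass with a black screw lid, 62 mm high, body diameter 53 mm, lid diameter 56 mm (the top 17 mm), 0.14 to 0.23 kg, standing. Point: on its axis, 31 mm above its underside. z up.
- pot_mid (a point): empty mixing pot: open, straight-sided white ceramic cup without handle, outside diameter 56 mm, 50 mm high, wall 4 mm, 0.12 kg, standing. Point: on its axis, 25 mm above its underside. z up.
- beaker_mid (a point): empty water beaker: open, straight-sided bare steel tumbler, outside diameter 58 mm, 80 mm high, wall 3 mm, 0.11 kg, standing. Point: on its axis, 40 mm above its underside. z up.
- pink1_mid (a point): little freshly painted pink elephant with a yellow flower patch, 42 mm high, 60 mm long, 27 mm wide, standing straight ahead of the robot, among the loose things; to be left alone. Point: midway between its feet, 21 mm above the soles; -x towards the trunk.
- pink2_mid (a point): second little pink elephant, the same as the first, standing out at the right of the bench; to be left alone. Point and axes as for the first.
Mind the look-alikes: they are no part of the job. Leave any red look-alike of the part that bears beaker_mid alone. Leave any turquoise look-alike of the part that bears block_mid alone.

How it is judged:
At the end, for the whole second after the job is handed in: Block flat on the turntable within 12 mm of its axis; elephant upright on it within 15 mm along, 12 mm across, 0.2 rad; pot, jar, beaker upright on the tray's floor within 20 mm of the centres of the middle, turntable-side and far compartments; all released, at rest (horizontal distance between block_mid and wheel below 0.012 m and height (world z) of block_mid between 0.073 and 0.083 m and angle between block_mid's own z axis and vertical below 0.08 rad and x of elephant_mid in the frame of block_mid between -0.015 and 0.015 m and y of elephant_mid in the frame of block_mid between -0.012 and 0.012 m and z of elephant_mid in the frame of block_mid between 0.053 and 0.063 m and angle between each of elephant_mid, pot_mid's own z axis and vertical below 0.1 rad and angle between the x axis of elephant_mid and the x axis of block_mid, either way round below 0.2 rad and x of pot_mid in the frame of tray between -0.02 and 0.02 m and y of pot_mid in the frame of tray between -0.02 and 0.02 m and z of pot_mid in the frame of tray between 0.025 and 0.035 m and ((y of wheel in the frame of tray above 0 m and x of jar_mid in the frame of tray between -0.02 and 0.02 m and y of jar_mid in the frame of tray between 0.0783 and 0.1183 m and z of jar_mid in the frame of tray between 0.031 and 0.041 m and angle between each of jar_mid, beaker_mid's own z axis and vertical below 0.1 rad and x of beaker_mid in the frame of tray between -0.02 and 0.02 m and y of beaker_mid in the frame of tray between -0.1183 and -0.0783 m and z of beaker_mid in the frame of tray between 0.04 and 0.05 m) or (y of wheel in the frame of tray below 0 m and x of jar_mid in the frame of tray between -0.02 and 0.02 m and y of jar_mid in the frame of tray between -0.1183 and -0.0783 m and z of jar_mid in the frame of tray between 0.031 and 0.041 m and angle between each of jar_mid, beaker_mid's own z axis and vertical below 0.1 rad and x of beaker_mid in the frame of tray between -0.02 and 0.02 m and y of beaker_mid in the frame of tray between 0.0783 and 0.1183 m and z of beaker_mid in the frame of tray between 0.04 and 0.05 m)) and linear speed of each of elephant, block, jar, pot, beaker below 0.02 m/s); the robot touches nothing.
It fails at once if a little pink elephant (pink1) is moved more than 15 mm or tipped (distance of pink1_mid from where it was at the start of the episode above 0.015 m or angle between pink1_mid's own z axis and vertical above 0.4 rad).
It fails at once if a little pink elephant (pink2) is moved more than 15 mm or tipped (distance of pink2_mid from where it was at the start of the episode above 0.015 m or angle between pink2_mid's own z axis and vertical above 0.4 rad).
It also fails if it takes over 136 s, if anything falls off the work surface, if the arm or the gripper's body presses on something with over 40 N, if the wrist force passes 120 N, or if a joint passes its speed limit or range.

### The arm

A 6-joint arm with a two-finger parallel gripper is mounted at the origin on the work surface. World frame = base frame: x ahead of the robot, y to its left, z up, the work surface at z = 0. Lengths are in m, angles in rad, forces in N, time in s.
With the tool pointing down it reaches from about 0.35 to 0.975 m from the base axis. Payload 4.9 kg.
Tool frame: the origin (TCP) lies midway between the tips of the shut fingers; the grasp point (between the pads) lies 19 mm behind it; z points along the fingers, y is the direction in which the jaws open and shut (so a half turn about z gives the same grasp; the last joint's range is limited). The gripper opens to 85 mm and grips with 20 to 120 N. Pads are 22 mm wide; open, the fingers measure 114 mm over their backs; the gripper's body (76 mm by 85 mm) begins 54 mm behind the grasp point. The pads swing forward as they close: fully open they stand 13 mm farther back than shut.
Start: joints at [-1.452, 0.053, 1.613, -0, 1.476, -0.119], TCP at [0.147, -0.607, 0.231] pointing down, gripper open.
Joint ranges: [-3.01, 3.01], [-1.01, 2.22], [0.06, 2.58], [-1.02, 4.17], [0.09, 2.62], [-3.14, 3.14]. Speed limits (rad/s): [2.57, 2.57, 3.14, 3.14, 3.14, 3.14].

### API

Orientations are given as a rotation vector (axis times angle).
In Python, from station import ctrl gives the robot as it stands.
- The arm moves only by the tool apply_moves, never from a script. Its argument "rows" is a list of rows, each a list of 6 numbers: the shift along the tool's x, y, z in cm, then the turn, a rotation vector about the tool's x, y, z in units of 5 degrees (1.0 is 5 degrees). In form: [[x, y, z, rx, ry, rz], ...]. A call has 1 to 20 rows; each row is the pose to reach, as a shift and turn from the pose measured when the call began, along the tool's axes at that moment; what a row does not reach only later rows make up. A row lasts 1/10 s, in which the tool goes at most 50 mm and 8.59 degrees, less where a joint would pass 70% of its speed; a pose out of reach is approached as far as the arm can. A call with a gripper value outside its range is refused whole. "grip" is the closure, from 0 (fully open) to 1 (shut), set as the call begins (left out, the last holds). The fingers move at their own pace and stop on an object; "squeeze" is the grip in N (left out, the last holds). Time passes only in rows, so rows that repeat a pose let the fingers close. It gives the time, the measured TCP pose, the force and the opening at its end, in the units of the state.
- ctrl.get_obs(): the state, without advancing time (a new reading comes with each control period).
- ctrl.get_image(name): name is "scene" or "top"; returns a dict with "color" (384x512x3 uint8, blue, green, red), "mtx" (3x3 intrinsics, pixels), "rvec" (rotation vector, rad) and "tvec" (3), from world to camera coordinates, as OpenCV has them. Camera axes: x right, y down, z forward; pixel columns grow to the right and rows downward; lengths in m; the calibration is good to about 2 mm. A picture is of the moment at which its call begins. There is no depth.
- ctrl.finish_job(): hands the job in, once; it reports no verdict.
The state is a dict: "t": time; "q": joint angles; "dq": joint speeds; "effort": joint torques, N m; "tool_pos": TCP position; "tool_rot": TCP orientation; "contact_force": force on the tool from outside, world axes, zero at the start; "wrist_torque": the same for the moment, N m; "opening": finger opening in m.
Only numpy, scipy, OpenCV 4.12 (cv2) and the standard library are available. Lean on these libraries where they do the work, as an engineer would, in place of code of your own. Each camera call takes 0.05 s, during which the arm holds its last target.

## Working session

There is one attempt and no reset: what is moved stays moved. The work goes in short steps, Python scripts to look and compute and a tool call to move; the robot and the scene stay as the last step left them, time stands still between calls to the robot, and variables do not carry over. Pictures are saved under pics/ and viewed, and the job is handed in when it is done.

Besides the shell and the picture viewer there is one more tool, called after "Call:" in YAML: its name, and indented under it one key for each argument. apply_moves: Moves the arm, as the interface text tells. Its arguments: {"type":"object","properties":{"rows":{"type":"array","items":{"type":"array","items":{"type":"number"}}},"grip":{"type":"number"},"squeeze":{"type":"number"}},"required":["rows"]}

```bash
mkdir -p pics; ls; python3 - <<'E'
from station import ctrl
import cv2,numpy as np
print(ctrl.get_obs())
for n in("scene","top"):
    d=ctrl.get_image(n); cv2.imwrite(f"pics/{n}0.png",cv2.resize(d["color"],(800,600),interpolation=cv2.INTER_CUBIC)); np.savez(f"{n}0.npz",**d)
    R=cv2.Rodrigues(d["rvec"])[0]; print(n,d["mtx"],-R.T@d["tvec"].ravel())
E
```

```text
pics
{'t': 0.0, 'q': array([-1.45199109e+00,  5.33793599e-02,  1.61434331e+00, -1.27409367e-05,
        1.47600721e+00, -1.19012294e-01]), 'dq': array([-0.00086206, -0.00018029, -0.00020052,  0.00019541, -0.00108557,
        0.00016365]), 'effort': array([-2.49617529e-03, -3.93683124e+01, -3.70177853e+01, -1.15689622e-04,
        7.26496830e-03, -3.35349583e-06]), 'tool_pos': array([ 0.14715109, -0.60676468,  0.23001963]), 'tool_rot': array([-3.11728650e+00, -3.72431575e-01,  1.95606785e-05]), 'contact_force': array([0.43278264, 0.21825338, 1.1156689 ]), 'wrist_torque': array([-0.00806979,  0.01059675, -0.050085  ]), 'opening': 0.08563083406035914}
scene [[425.2573485    0.         259.26666701]
 [  0.         425.2573485  188.58090714]
 [  0.           0.           1.        ]] [ 0.89732585 -0.69215138  1.04685847]
top [[417.90628782   0.         252.83945028]
 [  0.         417.90628782 187.81738762]
 [  0.           0.           1.        ]] [ 0.24765833 -0.00219837  1.40565503]
```

View pics/scene0.png

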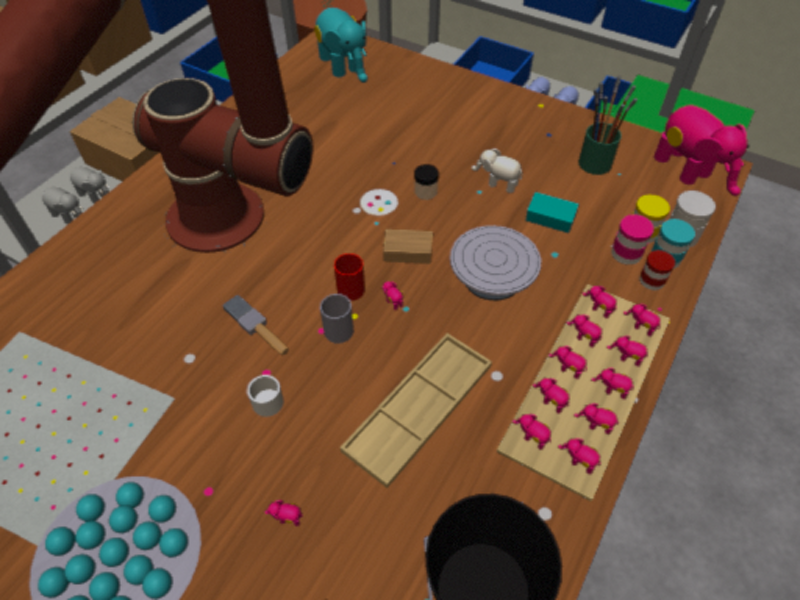

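View pics/top0.png

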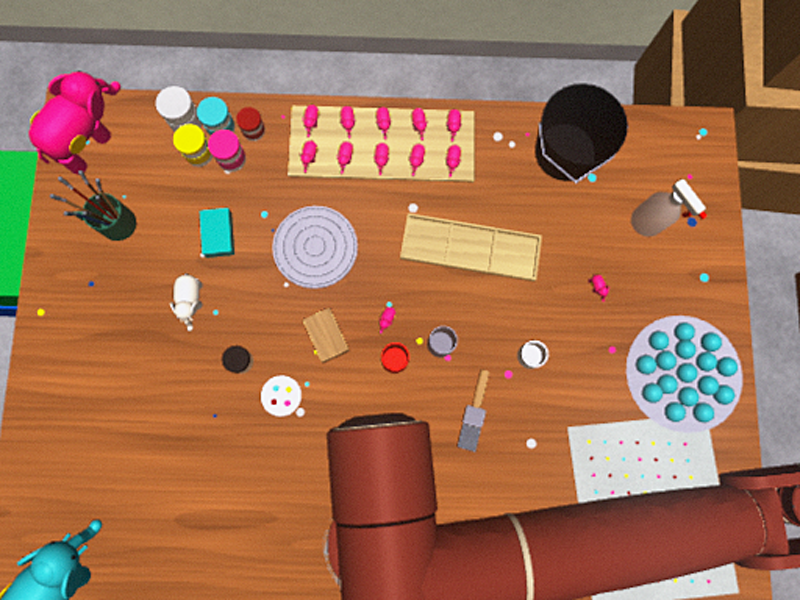

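```bash
python3 - <<'E'
import cv2,numpy as np
for n,(x0,y0,x1,y1) in {"top":(100,125,420,265),"scene":(140,80,360,350)}.items():
    im=np.load(f"{n}0.npz")["color"][y0:y1,x0:x1]
    s=2.5 if n=="top" else 2.2
    im=cv2.resize(im,None,fx=s,fy=s,interpolation=cv2.INTER_CUBIC)
    cv2.imwrite(f"pics/{n}_crop0.png",im);print(im.shape)
E
```

```text
(350, 800, 3)
(594, 484, 3)
```

View pics/top_crop0.png

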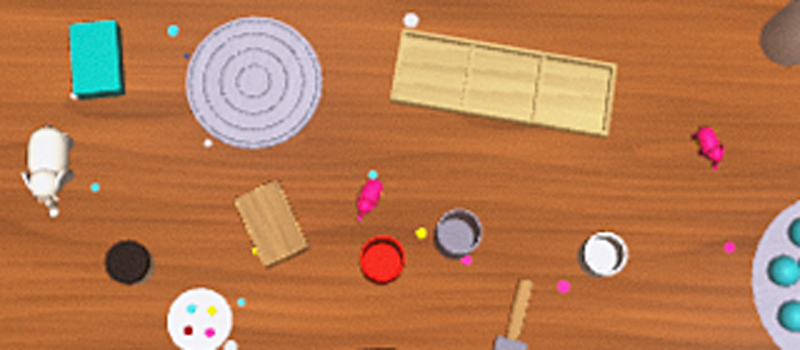

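View pics/scene_crop0.png

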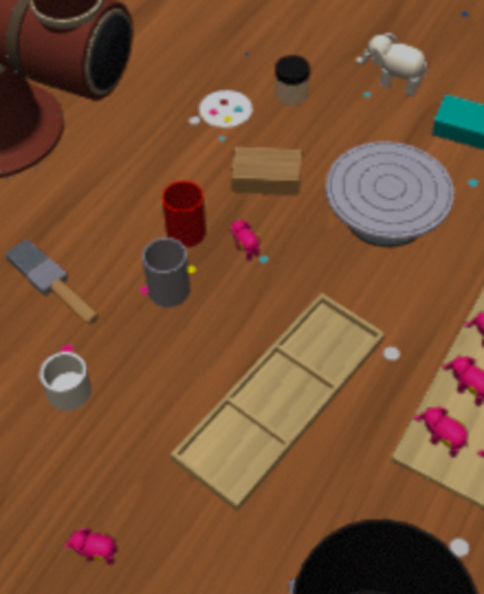

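```bash
cat > h.py <<'E'
import cv2,numpy as np
def load(n,k): return dict(np.load(f"{n}{k}.npz"))
def snap(k,names=("scene","top")):
    from station import ctrl
    for n in names:
        d=ctrl.get_image(n); np.savez(f"{n}{k}.npz",**d)
def cast(d,uv,z):
    uv=np.asarray(uv,float).reshape(-1,1,2)
    p=cv2.undistortPoints(uv,d["mtx"],None).reshape(-1,2)
    R=cv2.Rodrigues(d["rvec"])[0]; C=-R.T@d["tvec"].ravel()
    r=np.c_[p,np.ones(len(p))]@R
    return C+r*((z-C[2])/r[:,2])[:,None]
def proj(d,P): return cv2.projectPoints(np.asarray(P,float).reshape(-1,1,3),d["rvec"],d["tvec"],d["mtx"],None)[0].reshape(-1,2)
def seg(d,win,f):
    x0,y0,x1,y1=win; c=d["color"][y0:y1,x0:x1]
    hsv=cv2.cvtColor(c,cv2.COLOR_BGR2HSV).astype(int)
    m=f(hsv[...,0],hsv[...,1],hsv[...,2]).astype(np.uint8)
    n,l,s,_=cv2.connectedComponentsWithStats(m); i=1+np.argmax(s[1:,4]); m=(l==i).astype(np.uint8)
    ct=max(cv2.findContours(m,cv2.RETR_EXTERNAL,cv2.CHAIN_APPROX_NONE)[0],key=cv2.contourArea).reshape(-1,2)+[x0,y0]
    return ct,s[i,4]
def crop(n,k,win,s,name):
    x0,y0,x1,y1=win
    cv2.imwrite(f"pics/{name}.png",cv2.resize(load(n,k)["color"][y0:y1,x0:x1],None,fx=s,fy=s,interpolation=cv2.INTER_CUBIC))
E
python3 - <<'E'
from h import *
d=load("top",0)
T={ # win, mask, z
"wheel":((172,128,232,186),lambda h,s,v:(s<70)&(v>90),.06),
"tray":((252,132,350,182),lambda h,s,v:(s<150)&(v>125),.018),
"block":((190,194,226,234),lambda h,s,v:(s<150)&(v>100),.036),
"jar":((136,215,166,245),lambda h,s,v:(v<75),.062),
"pot":((328,214,356,242),lambda h,s,v:(s<110),.05),
"beaker":((272,205,297,232),lambda h,s,v:(s<110),.08),
"red":((240,215,268,242),lambda h,s,v:(s>200)&((h<6)|(h>174)),.08),
"pink1":((238,190,258,215),lambda h,s,v:(h>155)&(h<176)&(s>120),.03),
"pink2":((375,170,395,195),lambda h,s,v:(h>155)&(h<176)&(s>120),.03),
"eleph":((106,170,132,209),lambda h,s,v:(s<80)&(v>110),.06),
}
for n,(w,f,z) in T.items():
    ct,a=seg(d,w,f)
    P=cast(d,ct+0.,z)[:,:2]
    r=cv2.minAreaRect((P*1000).astype(np.float32)); c,rad=cv2.minEnclosingCircle((P*1000).astype(np.float32))
    print(n,a,"rect",np.round(r[0],1),np.round(r[1],1),round(r[2],1),"circ",np.round(c,1),round(rad,1),"bb",ct.min(0),ct.max(0))
E
```

```text
wheel 2264 rect [603.2 154.9] [178.1 179. ] 1.7 circ [604.7 154.1] 90.6 bb [174 132] [228 184]
tray 2660 rect [ 632.8 -184.9] [302.5 123.4] 81.7 circ [ 634.2 -185. ] 161.4 bb [256 132] [346 179]
block 572 rect [419.7 126.3] [101.2  63.1] 25.7 circ [419.3 126. ] 57.2 bb [194 197] [222 231]
jar 232 rect [359.7 304.6] [51.1 54.4] 1.4 circ [361.6 304. ] 27.9 bb [142 222] [159 238]
pot 283 rect [ 387.4 -309.6] [56.6 63.7] 45.1 circ [ 386.7 -309. ] 33.3 bb [331 218] [351 235]
beaker 299 rect [ 407.7 -116.8] [56.2 63.9] 45.9 circ [ 406.5 -117.4] 32.7 bb [274 208] [292 228]
red 269 rect [371.  -21.1] [60.2 54. ] 1.4 circ [371.3 -21.1] 30.8 bb [244 219] [261 238]
pink1 97 rect [ 4.539e+02 -4.000e-01] [23.9 60. ] 65.3 circ [453.2  -1.7] 30.0 bb [243 197] [252 213]
pink2 104 rect [ 538. -461.] [56.4 30.5] 30.4 circ [ 536.7 -458.8] 28.8 bb [377 176] [389 192]
eleph 417 rect [483.2 419.6] [ 54.  107.4] 84.9 circ [482.8 412.8] 55.4 bb [109 175] [127 208]
```

```bash
python3 - <<'E'
from h import *
d=load("top",0)
ct,a=seg(d,(250,134,350,182),lambda h,s,v:(s<165)&(v>110)&(h>12))
k=cv2.approxPolyDP(cv2.convexHull(ct.astype(np.int32)),4,True).reshape(-1,2);print(k)
q=np.array([[260.8,137],[346.8,150.6],[342.8,179],[256,165]])
P=cast(d,q,.018)[:,:2];print(np.round(P*1000,1),P.mean(0))
for i in range(4):
    e=P[(i+1)%4]-P[i]; print(np.linalg.norm(e),np.degrees(np.arctan2(e[1],e[0])))
crop("top",0,(250,130,350,185),8,"tray")
crop("top",0,(325,205,360,240),16,"pot")
crop("top",0,(268,200,300,235),16,"beaker")
crop("top",0,(100,165,140,215),12,"ele_t")
crop("scene",0,(300,90,340,125),14,"ele_s")
E
```

```text
[[260 137]
 [346 150]
 [343 178]
 [256 165]]
[[ 694.   -43.3]
 [ 653.6 -341.3]
 [ 552.9 -325.7]
 [ 593.8  -28.8]] [ 0.62356859 -0.18478427]
0.3007606584681925 -97.7193171880086
0.1019427747812299 171.19348047532614
0.29967500375049405 82.15132867621178
0.10125141012068435 -8.19910456347076
```

View pics/tray.png

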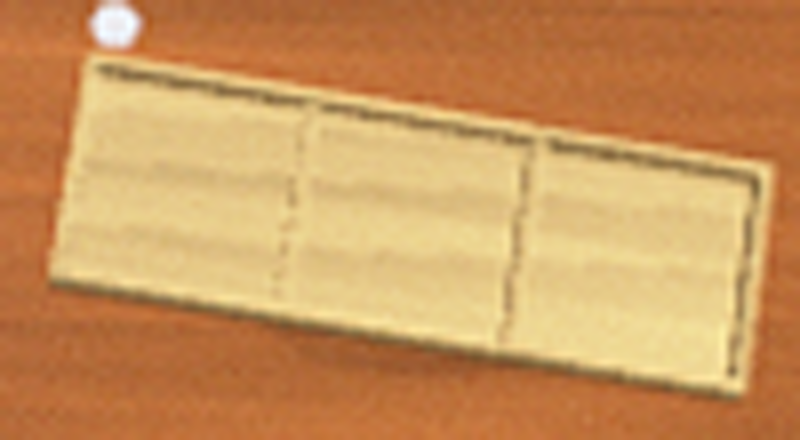

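View pics/pot.png

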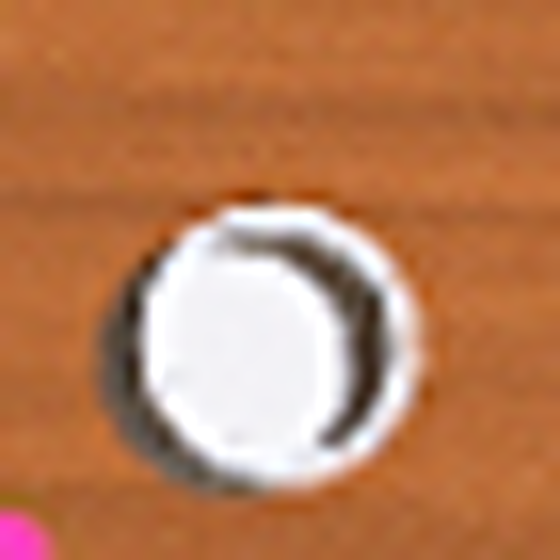

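View pics/beaker.png

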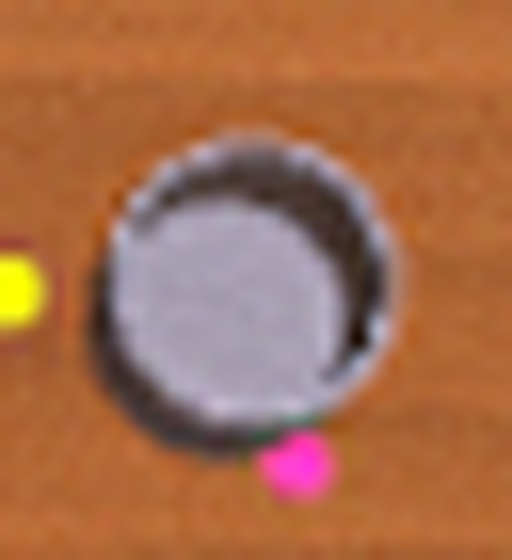

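View pics/ele_t.png

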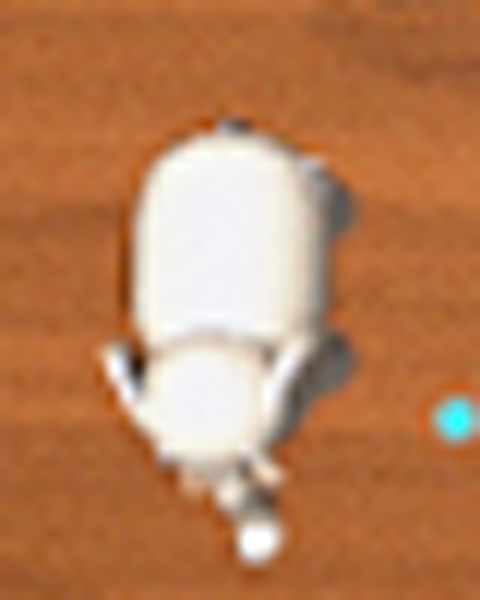

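View pics/ele_s.png

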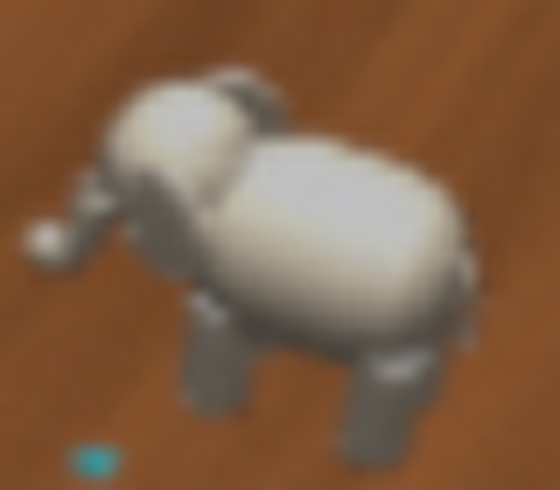

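```bash
python3 - <<'E'
from h import *
d=load("top",0); s=load("scene",0)
f=lambda c,k,o:(np.array(c,float)+.5)/k-.5+np.array(o)
P=cast(d,f([[90,58],[775,163],[742,393],[52,278]],8,(250,130)),.018)[:,:2]*1000
print("tray",P.round(1),P.mean(0).round(1)); e=(P[0]-P[1]+P[3]-P[2]); print(np.degrees(np.arctan2(e[1],e[0]))-90)
print("pot",cast(d,f([280,347],16,(325,205)),.05)*1000)
print("beaker",cast(d,f([255,277],16,(268,200)),.08)*1000)
print("feet bottoms",(cast(s,f([[185,400],[215,412],[245,402],[340,450],[372,464],[410,455]],14,(300,90)),0)*1000).round(1))
print("body top", (cast(d,f([[133,270],[322,270],[228,130],[228,340],[258,540]],12,(100,165)),.047)*1000).round(1))
print("shaded feet top",(cast(d,f([[352,200],[352,360]],12,(100,165)),.0)*1000).round(1))
E
```

```text
tray [[ 694.7  -43.3]
 [ 655.9 -340.1]
 [ 553.9 -324.1]
 [ 596.2  -29. ]] [ 625.2 -184.1]
-7.796838888600661
pot [[ 388.3450293  -313.00068783   50.        ]]
beaker [[ 410.50755184 -119.04402318   80.        ]]
feet bottoms [[475.  404.7   0. ]
 [483.6 404.6   0. ]
 [488.6 412.    0. ]
 [517.5 408.1   0. ]
 [526.8 407.6   0. ]
 [533.8 415.6   0. ]]
body top [[498.7 448.7  47. ]
 [500.1 397.1  47. ]
 [538.7 426.   47. ]
 [479.9 421.1  47. ]
 [425.  408.4  47. ]]
shaded feet top [[529.3 404.    0. ]
 [483.1 400.4   0. ]]
```

```bash
cat > go.py <<'E'
import sys,numpy as np
from scipy.spatial.transform import Rotation as R
from station import ctrl
# go.py x y z(mm) yaw_of_tool_y(deg): prints delta in tool units
o=ctrl.get_obs(); p=o["tool_pos"]*1000; r=R.from_rotvec(o["tool_rot"]); M=r.as_matrix()
print("t",round(o["t"],2),"pos",p.round(1),"yawy",round(np.degrees(np.arctan2(M[1,1],M[0,1])),1),"down",M[:,2].round(3),"F",o["contact_force"].round(1),"open",round(o["opening"]*1000,1),"q",o["q"].round(2))
a=sys.argv[1:]
if a:
    x,y,z,w=map(float,a); w=np.radians(w)
    Y=np.array([np.cos(w),np.sin(w),0]); Z=np.array([0,0,-1.]); T=np.c_[np.cross(Y,Z),Y,Z]
    print("row",(M.T@([x,y,z]-p)/10).round(2),(np.degrees(R.from_matrix(M.T@T).as_rotvec())/5).round(2))
E
python3 go.py 388 -312 200 -7.8
```

```text
t 0.1 pos [ 147.2 -606.8  230.2] yawy -76.4 down [-0.     0.002 -1.   ] F [-0.2  0.   0.3] open 85.6 q [-1.45  0.05  1.61  0.    1.48 -0.12]
row [ 30.35 -22.97   3.07] [ -0.02  -0.02 -13.71]
```

Call:
apply_moves:
  rows:
    - [3,-2.3,0.3,0,0,-1.3]
    - [6,-4.6,0.6,0,0,-2.7]
    - [9,-6.9,0.9,0,0,-4]
    - [12,-9.2,1.2,0,0,-5.4]
    - [15,-11.5,1.5,0,0,-6.8]
    - [18,-13.8,1.8,0,0,-8.2]
    - [21,-16.1,2.1,0,0,-9.5]
    - [24,-18.4,2.4,0,0,-10.9]
    - [27,-20.7,2.7,0,0,-12.3]
    - [30.3,-23,3.1,0,0,-13.7]
    - [30.3,-23,3.1,0,0,-13.7]
    - [30.3,-23,3.1,0,0,-13.7]
    - [30.3,-23,3.1,0,0,-13.7]
  grip: 0
  squeeze: 40

```text
t: 1.4
tool_pos: [0.387, -0.3124, 0.1996]
tool_rot: [-2.369, -2.061, -0.001]
contact_force: [1.2, -0.5, 0.3]
opening: 0.0853
```

```bash
python3 go.py 388 -312 15 -7.8
```

```text
t 1.4 pos [ 387.  -312.4  199.6] yawy -8.0 down [-0.001  0.002 -1.   ] F [ 1.2 -0.5  0.3] open 85.3 q [-0.83 -0.24  1.94  0.    1.44 -0.69]
row [ 0.03  0.11 18.46] [-0.01 -0.02 -0.03]
```

Call:
apply_moves:
  rows:
    - [0,0.1,3,0,0,0]
    - [0,0.1,6,0,0,0]
    - [0,0.1,9,0,0,0]
    - [0,0.1,12,0,0,0]
    - [0,0.1,14.5,0,0,0]
    - [0,0.1,16.5,0,0,0]
    - [0,0.1,18,0,0,0]
    - [0,0.1,18.6,0,0,0]
    - [0,0.1,18.6,0,0,0]
    - [0,0.1,18.6,0,0,0]

```text
t: 2.4
tool_pos: [0.388, -0.3132, 0.0144]
tool_rot: [-2.371, -2.06, -0.001]
contact_force: [0.3, -0.2, 0.7]
opening: 0.0856
```

Call:
apply_moves:
  rows:
    - [0,0,0,0,0,0]
    - [0,0,0,0,0,0]
    - [0,0,0,0,0,0]
    - [0,0,0,0,0,0]
    - [0,0,0,0,0,0]
    - [0,0,0,0,0,0]
    - [0,0,0,0,0,0]
    - [0,0,0,0,0,0]
    - [0,0,0,0,0,0]
    - [0,0,0,0,0,0]
  grip: 1

```text
t: 3.4
tool_pos: [0.3888, -0.3142, 0.0159]
tool_rot: [2.37, 2.059, 0.001]
contact_force: [-0.8, 0.4, 5.8]
opening: 0.0552
```

```bash
python3 go.py 625 -184 150 -7.8
```

```text
t 3.4 pos [ 388.8 -314.2   15.9] yawy -8.0 down [ 0.002 -0.001 -1.   ] F [-0.8  0.4  5.8] open 55.2 q [-0.83 -0.    2.06  0.    1.08 -0.69]
row [ 16.17  21.6  -13.39] [ 0.02  0.01 -0.04]
```

Call:
apply_moves:
  rows:
    - [0,0,-1,0,0,0]
    - [0,0,-3,0,0,0]
    - [0,0,-6,0,0,0]
    - [0.5,0.7,-9,0,0,0]
    - [2,2.7,-12,0,0,0]
    - [4,5.4,-13.4,0,0,0]
    - [6,8,-13.4,0,0,0]
    - [8,10.7,-13.4,0,0,0]
    - [10,13.4,-13.4,0,0,0]
    - [12,16,-13.4,0,0,0]
    - [14,18.7,-13.4,0,0,0]
    - [15.4,20.6,-13.4,0,0,0]
    - [16.2,21.6,-13.4,0,0,0]
    - [16.2,21.6,-13.4,0,0,0]
    - [16.2,21.6,-13.4,0,0,0]

```text
t: 4.9
tool_pos: [0.6243, -0.1839, 0.1499]
tool_rot: [2.37, 2.06, -0.001]
contact_force: [-0.2, -0.7, -1.5]
opening: 0.0551
```

```bash
python3 go.py 625 -184 22 -7.8; python3 -c "
from h import *
snap(1,('scene',));crop('scene',1,(200,160,340,320),3.5,'s1')"
```

```text
t 4.9 pos [ 624.3 -183.9  149.9] yawy -8.0 down [ 0.    -0.001 -1.   ] F [-0.2 -0.7 -1.5] open 55.1 q [-0.4   0.17  1.62 -0.    1.35 -0.26]
row [ 0.02  0.06 12.79] [ 0.01  0.02 -0.04]
```

View pics/s1.png

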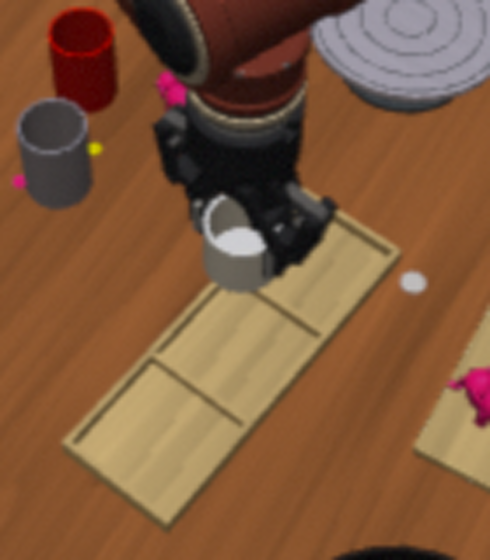

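The pot is held upright (about (240,245) in the crop), above the tray. Lowering it.

Call:
apply_moves:
  rows:
    - [0,0,2.5,0,0,0]
    - [0,0,5,0,0,0]
    - [0,0,7.5,0,0,0]
    - [0,0,9.5,0,0,0]
    - [0,0,11,0,0,0]
    - [0,0,12,0,0,0]
    - [0,0,12.5,0,0,0]
    - [0,0,12.8,0,0,0]
    - [0,0,12.8,0,0,0]
    - [0,0,12.8,0,0,0]

```text
t: 5.95
tool_pos: [0.6248, -0.1847, 0.023]
tool_rot: [2.37, 2.058, 0.0]
contact_force: [0.1, 0.7, -0.7]
opening: 0.0548
```

```bash
python3 go.py 625 -184 22 -7.8; python3 -c "
from h import *
snap(2,('scene',));crop('scene',2,(200,160,340,320),3.5,'s2')"
```

```text
t 5.95 pos [ 624.8 -184.7   23. ] yawy -8.0 down [ 0.002 -0.002 -1.   ] F [ 0.1  0.7 -0.7] open 54.8 q [-0.4   0.31  1.69 -0.    1.14 -0.26]
row [0.07 0.01 0.1 ] [ 0.03  0.02 -0.05]
```

View pics/s2.png

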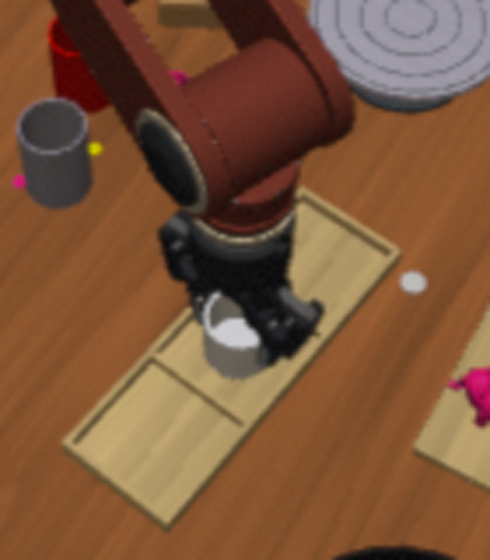

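Call:
apply_moves:
  rows:
    - [0.1,0,0.1,0,0,0]
    - [0.1,0,0.1,0,0,0]
    - [0.1,0,0.2,0,0,0]
    - [0.1,0,0.2,0,0,0]
    - [0.1,0,0.2,0,0,0]

```text
t: 6.5
tool_pos: [0.625, -0.1836, 0.021]
tool_rot: [2.37, 2.058, 0.001]
contact_force: [-0.4, -0.4, -1.1]
opening: 0.0552
```

Call:
apply_moves:
  rows:
    - [0,0,0.1,0,0,0]
    - [0,0,0.1,0,0,0]
    - [0,0,0.2,0,0,0]
    - [0,0,0.2,0,0,0]
    - [0,0,0.2,0,0,0]

```text
t: 7.0
tool_pos: [0.6251, -0.1837, 0.0209]
tool_rot: [2.37, 2.059, -0.0]
contact_force: [-5.5, 2.7, 10.0]
opening: 0.0549
```

Call:
apply_moves:
  rows:
    - [0,0,0,0,0,0]
    - [0,0,0,0,0,0]
    - [0,0,0,0,0,0]
    - [0,0,0,0,0,0]
    - [0,0,0,0,0,0]
    - [0,0,0,0,0,0]
    - [0,0,0,0,0,0]
  grip: 0

```text
t: 7.7
tool_pos: [0.6251, -0.1837, 0.0208]
tool_rot: [2.37, 2.059, -0.0]
contact_force: [0.0, -0.0, -0.3]
opening: 0.0854
```

Call:
apply_moves:
  rows:
    - [0,0,-2,0,0,0]
    - [0,0,-5,0,0,0]
    - [0,0,-9,0,0,0]
    - [0,0,-13,0,0,0]
    - [0,0,-17,0,0,0]
    - [0,0,-18,0,0,0]
    - [0,0,-18,0,0,0]

```text
t: 8.4
tool_pos: [0.6262, -0.1839, 0.2038]
tool_rot: [2.366, 2.056, 0.003]
contact_force: [0.7, -0.3, -0.2]
opening: 0.0855
```

```bash
python3 go.py 409.5 -118.5 200 -7.8; python3 -c "
from h import *
snap(3,('scene',));crop('scene',3,(200,160,340,320),3.5,'s3')"
```

```text
t 8.4 pos [ 626.2 -183.9  203.8] yawy -8.0 down [ 0.006 -0.004 -1.   ] F [ 0.7 -0.3 -0.2] open 85.5 q [-0.4   0.13  1.58 -0.    1.43 -0.26]
row [  3.44 -22.37   0.22] [ 0.08  0.03 -0.05]
```

View pics/s3.png

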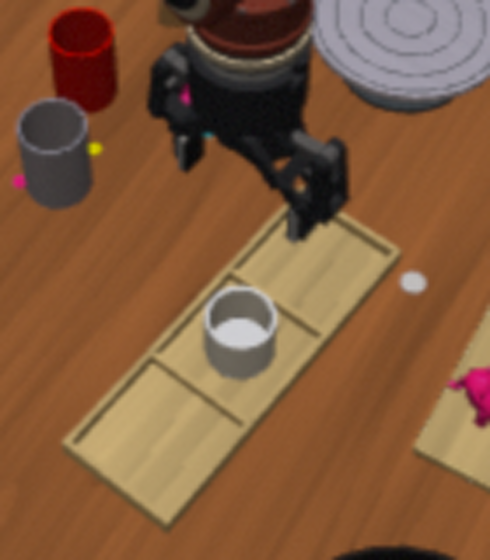

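The pot stands centred in the middle compartment at crop (240,335). Next the beaker, whose rim is at crop (53,126).

Call:
apply_moves:
  rows:
    - [0.5,-3,0,0,0,0]
    - [1,-6,0,0,0,0]
    - [1.5,-9,0,0,0,0]
    - [1.9,-12,0,0,0,0]
    - [2.3,-15,0,0,0,0]
    - [2.8,-18,0,0,0,0]
    - [3.2,-21,0.1,0,0,0]
    - [3.4,-22.4,0.2,0,0,0]
    - [3.4,-22.4,0.2,0,0,0]
    - [3.4,-22.4,0.2,0,0,0]
    - [3.4,-22.4,0.2,0,0,0]

```text
t: 9.55
tool_pos: [0.4081, -0.1184, 0.1974]
tool_rot: [2.371, 2.059, -0.001]
contact_force: [0.3, 0.3, 0.2]
opening: 0.0852
```

```bash
python3 -c "
from h import *
d=load('scene',3)
print(cast(d,[214.8,195.6],.08)*1000)"; python3 go.py 409.5 -118.5 32 -7.8
```

```text
[[ 410.80529128 -117.19982454   80.        ]]
t 9.55 pos [ 408.1 -118.4  197.4] yawy -8.0 down [ 0.001 -0.001 -1.   ] F [0.3 0.3 0.2] open 85.2 q [-0.46 -0.44  2.1  -0.    1.48 -0.32]
row [ 0.03  0.13 16.54] [ 0.01  0.01 -0.05]
```

Call:
apply_moves:
  rows:
    - [0.1,0.1,3,0,0,0]
    - [0.1,0.1,6,0,0,0]
    - [0.1,0.1,9,0,0,0]
    - [0.1,0.1,12,0,0,0]
    - [0.1,0.1,14,0,0,0]
    - [0.1,0.1,15.5,0,0,0]
    - [0.1,0.1,16.5,0,0,0]
    - [0.1,0.1,16.5,0,0,0]
    - [0.1,0.1,16.5,0,0,0]

```text
t: 10.45
tool_pos: [0.4098, -0.118, 0.0327]
tool_rot: [2.37, 2.059, -0.001]
contact_force: [0.3, 0.8, -0.1]
opening: 0.0858
```

Call:
apply_moves:
  rows:
    - [0,0,0,0,0,0]
    - [0,0,0,0,0,0]
    - [0,0,0,0,0,0]
    - [0,0,0,0,0,0]
    - [0,0,0,0,0,0]
    - [0,0,0,0,0,0]
    - [0,0,0,0,0,0]
    - [0,0,0,0,0,0]
    - [0,0,0,0,0,0]
    - [0,0,0,0,0,0]
  grip: 1

```text
t: 11.45
tool_pos: [0.411, -0.1186, 0.0342]
tool_rot: [2.368, 2.058, 0.001]
contact_force: [0.1, -0.2, 5.8]
opening: 0.0572
```

```bash
python3 go.py 612 -281 190 -7.8
```

```text
t 11.45 pos [ 411.  -118.6   34.2] yawy -8.0 down [ 0.003 -0.003 -1.   ] F [ 0.1 -0.2  5.8] open 57.2 q [-0.45 -0.23  2.22 -0.    1.14 -0.31]
row [-13.31  22.23 -15.47] [ 0.04  0.03 -0.05]
```

Call:
apply_moves:
  rows:
    - [0,0,-1,0,0,0]
    - [0,0,-3,0,0,0]
    - [0,0,-6,0,0,0]
    - [-0.5,0.8,-9,0,0,0]
    - [-1.7,2.7,-12,0,0,0]
    - [-3.2,5.4,-14.5,0,0,0]
    - [-4.8,8,-15.4,0,0,0]
    - [-6.4,10.7,-15.4,0,0,0]
    - [-8,13.4,-15.4,0,0,0]
    - [-9.6,16,-15.4,0,0,0]
    - [-11.2,18.7,-15.4,0,0,0]
    - [-12.5,20.9,-15.4,0,0,0]
    - [-13.3,22.2,-15.4,0,0,0]
    - [-13.3,22.2,-15.4,0,0,0]
    - [-13.3,22.2,-15.4,0,0,0]

```text
t: 12.95
tool_pos: [0.6111, -0.2805, 0.1888]
tool_rot: [2.37, 2.059, 0.001]
contact_force: [0.5, -0.1, -0.7]
opening: 0.0568
```

```bash
python3 go.py 612 -281 40 -7.8
```

```text
t 12.95 pos [ 611.1 -280.5  188.8] yawy -8.0 down [ 0.002 -0.002 -1.   ] F [ 0.5 -0.1 -0.7] open 56.8 q [-0.54  0.19  1.54 -0.    1.41 -0.4 ]
row [-0.02  0.06 14.88] [ 0.02  0.02 -0.05]
```

Call:
apply_moves:
  rows:
    - [0,0,2.5,0,0,0]
    - [0,0.1,5.5,0,0,0]
    - [0,0.1,8.5,0,0,0]
    - [0,0.1,11,0,0,0]
    - [0,0.1,13,0,0,0]
    - [0,0.1,14,0,0,0]
    - [0,0.1,14.6,0,0,0]
    - [0,0.1,14.8,0,0,0]
    - [0,0.1,14.9,0,0,0]
    - [0,0.1,15,0,0,0]
    - [0,0.1,15.1,0,0,0]
    - [0,0.1,15.1,0,0,0]

```text
t: 14.15
tool_pos: [0.6131, -0.2813, 0.0392]
tool_rot: [2.369, 2.058, 0.001]
contact_force: [-0.8, 0.2, 3.6]
opening: 0.0571
```

Call:
apply_moves:
  rows:
    - [0,0,0.1,0,0,0]
    - [0,0,0.1,0,0,0]
    - [0,0,0.1,0,0,0]

```text
t: 14.45
tool_pos: [0.6133, -0.2814, 0.0392]
tool_rot: [2.368, 2.058, 0.001]
contact_force: [-2.2, 2.1, 5.4]
opening: 0.057
```

In contact. I'll release and rise.

Call:
apply_moves:
  rows:
    - [0,0,0,0,0,0]
    - [0,0,0,0,0,0]
    - [0,0,0,0,0,0]
    - [0,0,0,0,0,0]
    - [0,0,0,0,0,0]
    - [0,0,0,0,0,0]
    - [0,0,0,0,0,0]
  grip: 0

```text
t: 15.15
tool_pos: [0.6133, -0.2813, 0.0392]
tool_rot: [2.368, 2.058, 0.001]
contact_force: [-0.5, -0.3, -0.1]
opening: 0.0855
```

Call:
apply_moves:
  rows:
    - [0,0,-2,0,0,0]
    - [0,0,-5,0,0,0]
    - [0,0,-9,0,0,0]
    - [0,0,-13,0,0,0]
    - [0,0,-17,0,0,0]
    - [0,0,-18,0,0,0]
    - [0,0,-18,0,0,0]

```text
t: 15.85
tool_pos: [0.6139, -0.2816, 0.2223]
tool_rot: [2.365, 2.054, 0.004]
contact_force: [0.6, -0.4, -0.3]
opening: 0.0853
```

```bash
python3 -c "
from h import *
snap(4,('scene','top'));crop('scene',4,(200,60,340,320),2.2,'s4')
crop('scene',4,(255,100,290,130),10,'jar4')
"; python3 go.py 360.5 304 210 -7.8
```

```text
t 15.95 pos [ 612.  -280.5  217.3] yawy -8.0 down [ 0.001 -0.001 -1.   ] F [-0.5  0.5 -0.3] open 85.1 q [-0.54  0.17  1.51 -0.    1.46 -0.4 ]
row [ 54.36 -33.08   0.62] [ 0.02  0.01 -0.05]
```

View pics/s4.png

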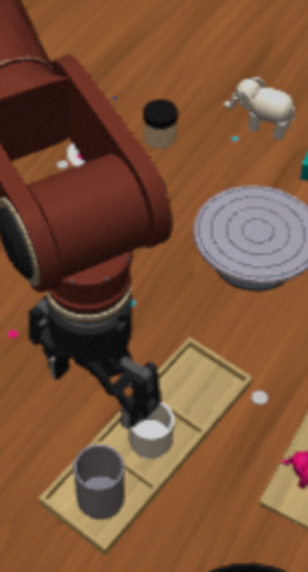

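View pics/jar4.png

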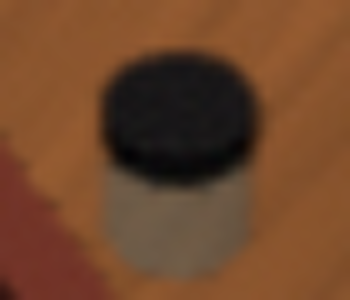

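```bash
python3 -c "
from h import *
d=load('scene',4)
print(cast(d,[272.55,110.35],.062)*1000)"
```

```text
[[362.75779869 303.92812239  62.        ]]
```

Call:
apply_moves:
  rows:
    - [3,-1.8,0,0,0,0]
    - [6,-3.7,0,0,0,0]
    - [9,-5.5,0,0,0,0]
    - [12,-7.3,0,0,0,0]
    - [15,-9.1,0,0,0,0]
    - [18,-11,0,0,0,0]
    - [21,-12.8,0,0,0,0]
    - [24,-14.6,0,0,0,0]
    - [27,-16.4,0,0,0,0]
    - [30,-18.3,0,0,0,0]
    - [33,-20.1,0,0,0,0]
    - [36,-21.9,0,0,0,0]
    - [39,-23.7,0,0,0,0]
    - [42,-25.6,0,0,0,0]
    - [45,-27.4,0,0,0,0]
    - [48,-29.2,0,0,0,0]
    - [51,-31,0,0,0,0]
    - [54,-33,0.5,0,0,0]
    - [54.4,-33.1,0.6,0,0,0]
    - [54.4,-33.1,0.6,0,0,0]

```text
t: 17.95
tool_pos: [0.3589, 0.3042, 0.2074]
tool_rot: [2.368, 2.062, -0.008]
contact_force: [0.2, 0.1, -0.5]
opening: 0.0854
```

```bash
python3 go.py 360.5 304 29 -7.8
```

```text
t 17.95 pos [358.9 304.2 207.4] yawy -7.9 down [-0.003 -0.004 -1.   ] F [ 0.2  0.1 -0.5] open 85.4 q [ 0.55 -0.31  1.98 -0.    1.47  0.68]
row [ 0.08  0.2  17.84] [-0.02  0.05 -0.02]
```

Call:
apply_moves:
  rows:
    - [0.1,0.3,3,0,0,0]
    - [0.1,0.3,6,0,0,0]
    - [0.1,0.3,9,0,0,0]
    - [0.1,0.3,12,0,0,0]
    - [0.1,0.3,15,0,0,0]
    - [0.1,0.3,16.8,0,0,0]
    - [0.1,0.3,17.8,0,0,0]
    - [0.1,0.3,17.8,0,0,0]
    - [0.1,0.3,17.8,0,0,0]

```text
t: 18.85
tool_pos: [0.3622, 0.3038, 0.0299]
tool_rot: [2.369, 2.061, -0.007]
contact_force: [-1.3, -0.0, -0.1]
opening: 0.0854
```

Call:
apply_moves:
  rows:
    - [0,0,0,0,0,0]
    - [0,0,0,0,0,0]
    - [0,0,0,0,0,0]
    - [0,0,0,0,0,0]
    - [0,0,0,0,0,0]
    - [0,0,0,0,0,0]
    - [0,0,0,0,0,0]
    - [0,0,0,0,0,0]
    - [0,0,0,0,0,0]
    - [0,0,0,0,0,0]
  grip: 1

```text
t: 19.85
tool_pos: [0.3632, 0.3044, 0.0316]
tool_rot: [2.368, 2.061, -0.003]
contact_force: [-1.1, -1.2, 5.8]
opening: 0.0548
```

```bash
python3 go.py 638.5 -87 190 -7.8
```

```text
t 19.85 pos [363.2 304.4  31.6] yawy -7.9 down [ 0.    -0.003 -1.   ] F [-1.1 -1.2  5.8] open 54.8 q [ 0.54 -0.09  2.11 -0.    1.12  0.68]
row [-35.01  32.68 -15.72] [ 0.01  0.04 -0.03]
```

Call:
apply_moves:
  rows:
    - [0,0,-1,0,0,0]
    - [0,0,-3,0,0,0]
    - [0,0,-6,0,0,0]
    - [0,0,-9,0,0,0]
    - [-1,0.9,-12,0,0,0]
    - [-3,2.8,-14.5,0,0,0]
    - [-5.5,5.1,-15.7,0,0,0]
    - [-8.5,7.9,-15.7,0,0,0]
    - [-11.5,10.7,-15.7,0,0,0]
    - [-14.5,13.5,-15.7,0,0,0]
    - [-17.5,16.3,-15.7,0,0,0]
    - [-20.5,19.1,-15.7,0,0,0]
    - [-23.5,21.9,-15.7,0,0,0]
    - [-26.5,24.7,-15.7,0,0,0]
    - [-29.5,27.5,-15.7,0,0,0]
    - [-32.2,30.1,-15.7,0,0,0]
    - [-34,31.7,-15.7,0,0,0]
    - [-35,32.7,-15.7,0,0,0]
    - [-35,32.7,-15.7,0,0,0]
    - [-35,32.7,-15.7,0,0,0]

```text
t: 21.85
tool_pos: [0.6382, -0.0861, 0.1897]
tool_rot: [2.369, 2.062, -0.003]
contact_force: [-0.5, 0.2, -2.2]
opening: 0.0545
```

```bash
python3 go.py 638.5 -87 38 -7.8
```

```text
t 21.85 pos [638.2 -86.1 189.7] yawy -7.9 down [-0.001 -0.002 -1.   ] F [-0.5  0.2 -2.2] open 54.5 q [-0.25  0.12  1.61 -0.    1.41 -0.11]
row [-0.05  0.05 15.17] [-0.01  0.03 -0.03]
```

Call:
apply_moves:
  rows:
    - [0,0,2.5,0,0,0]
    - [0,0,5.5,0,0,0]
    - [0,0,8.5,0,0,0]
    - [0,0,11,0,0,0]
    - [0,0,13,0,0,0]
    - [0,0,14.2,0,0,0]
    - [0,0,14.8,0,0,0]
    - [0,0,15,0,0,0]
    - [0,0,15.2,0,0,0]
    - [0,0,15.3,0,0,0]
    - [0,0,15.4,0,0,0]
    - [0,0,15.4,0,0,0]

```text
t: 23.05
tool_pos: [0.6388, -0.0867, 0.0367]
tool_rot: [2.368, 2.061, -0.002]
contact_force: [0.7, 0.2, 0.0]
opening: 0.0549
```

Call:
apply_moves:
  rows:
    - [0,0,0.1,0,0,0]
    - [0,0,0.1,0,0,0]
    - [0,0,0.1,0,0,0]

```text
t: 23.35
tool_pos: [0.6389, -0.0867, 0.0366]
tool_rot: [2.368, 2.061, -0.002]
contact_force: [-4.5, -0.0, 6.0]
opening: 0.0545
```

Contact made. I'll release, rise and look.

Call:
apply_moves:
  rows:
    - [0,0,0,0,0,0]
    - [0,0,0,0,0,0]
    - [0,0,0,0,0,0]
    - [0,0,0,0,0,0]
    - [0,0,0,0,0,0]
    - [0,0,0,0,0,0]
    - [0,0,0,0,0,0]
  grip: 0

```text
t: 24.05
tool_pos: [0.6389, -0.0867, 0.0366]
tool_rot: [2.368, 2.061, -0.002]
contact_force: [-0.5, -0.3, 1.3]
opening: 0.0856
```

Call:
apply_moves:
  rows:
    - [0,0,-2,0,0,0]
    - [0,0,-5,0,0,0]
    - [0,0,-9,0,0,0]
    - [0,0,-13,0,0,0]
    - [0,0,-17,0,0,0]
    - [0,0,-18,0,0,0]
    - [0,0,-18,0,0,0]

```text
t: 24.75
tool_pos: [0.6401, -0.0866, 0.2196]
tool_rot: [2.364, 2.058, 0.003]
contact_force: [0.4, -0.2, -0.1]
opening: 0.0851
```

```bash
python3 go.py 420 126 200 115.7
```

```text
t 24.75 pos [640.1 -86.6 219.6] yawy -7.9 down [ 0.006 -0.004 -1.   ] F [ 0.4 -0.2 -0.1] open 85.1 q [-0.25  0.1   1.58 -0.    1.45 -0.11]
row [ 18.02 -24.75   1.75] [  0.     0.1  -24.73]
```

Call:
apply_moves:
  rows:
    - [1.2,-1.6,0.1,0,0,-1.5]
    - [2.4,-3.2,0.2,0,0,-3]
    - [3.6,-4.8,0.3,0,0,-4.5]
    - [4.8,-6.4,0.4,0,0,-6]
    - [6,-8,0.5,0,0,-7.5]
    - [7.2,-9.7,0.6,0,0,-9]
    - [8.4,-11.4,0.7,0,0,-10.5]
    - [9.6,-13.1,0.8,0,0,-12]
    - [10.8,-14.8,0.9,0,0,-13.5]
    - [12,-16.5,1,0,0,-15]
    - [13.2,-18.2,1.1,0,0,-16.5]
    - [14.4,-19.9,1.2,0,0,-18]
    - [15.6,-21.5,1.4,0,0,-19.5]
    - [16.8,-23,1.5,0,0,-21]
    - [17.6,-24.2,1.6,0,0,-22.5]
    - [18,-24.7,1.7,0,0,-24]
    - [18,-24.7,1.7,0,0,-24.7]
    - [18,-24.7,1.7,0,0,-24.7]
    - [18,-24.7,1.7,0,0,-24.7]

```text
t: 26.65
tool_pos: [0.4196, 0.1256, 0.1986]
tool_rot: [-0.693, 3.062, -0.008]
contact_force: [0.6, -0.1, -0.3]
opening: 0.0855
```

```bash
python3 go.py 419.5 126.2 1 115.7;python3 -c "
from h import *
snap(5,('scene','top'));crop('scene',5,(200,60,340,320),2.2,'s5')
crop('top',5,(180,125,350,245),4.7,'t5')
"
```

```text
t 26.65 pos [419.6 125.6 198.6] yawy 115.5 down [ 0.003 -0.004 -1.   ] F [ 0.6 -0.1 -0.3] open 85.5 q [ 0.12 -0.4   2.07 -0.    1.47 -1.89]
row [-0.    0.16 19.76] [-0.06  0.01 -0.04]
```

View pics/s5.png

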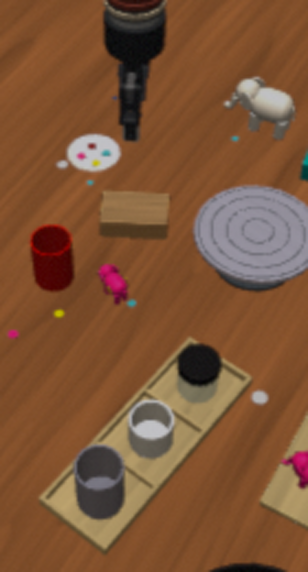

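View pics/t5.png

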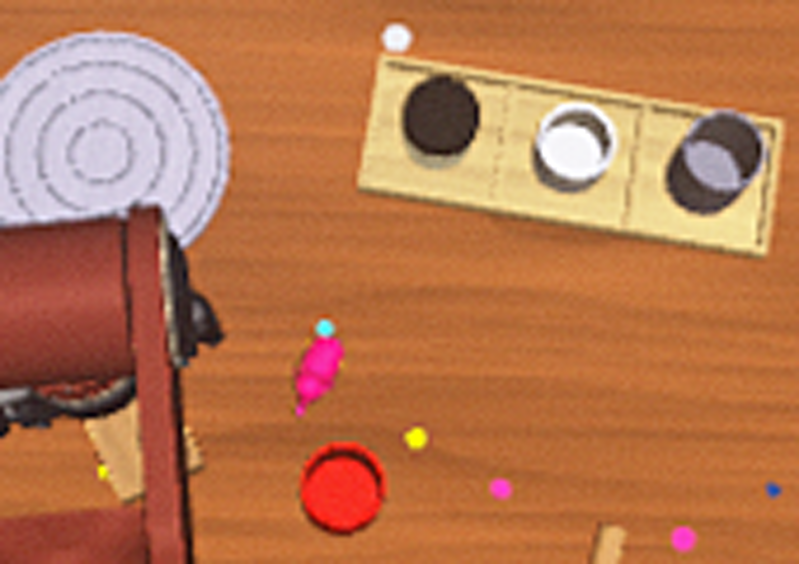

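Call:
apply_moves:
  rows:
    - [0,0.1,3,0,0,0]
    - [0,0.1,6,0,0,0]
    - [0,0.1,9,0,0,0]
    - [0,0.1,12,0,0,0]
    - [0,0.1,15,0,0,0]
    - [0,0.1,17.5,0,0,0]
    - [0,0.1,19,0,0,0]
    - [0,0.1,19.7,0,0,0]
    - [0,0.1,19.8,0,0,0]
    - [0,0.1,19.8,0,0,0]

```text
t: 27.75
tool_pos: [0.4211, 0.1256, 0.002]
tool_rot: [-0.692, 3.06, -0.008]
contact_force: [0.2, 0.6, 1.0]
opening: 0.0853
```

Call:
apply_moves:
  rows:
    - [0,0,0,0,0,0]
    - [0,0,0,0,0,0]
    - [0,0,0,0,0,0]
    - [0,0,0,0,0,0]
    - [0,0,0,0,0,0]
    - [0,0,0,0,0,0]
    - [0,0,0,0,0,0]
    - [0,0,0,0,0,0]
    - [0,0,0,0,0,0]
    - [0,0,0,0,0,0]
  grip: 1
  squeeze: 50

```text
t: 28.75
tool_pos: [0.4225, 0.1259, 0.0036]
tool_rot: [-0.691, 3.057, -0.008]
contact_force: [-1.2, -0.6, 6.6]
opening: 0.0633
```

```bash
python3 go.py 604.5 154.5 200 95;python3 -c "
from h import *
print(cast(load('top',5),[201.1,157.16],.06)*1000)
print(cast(load('scene',5),[200+259/2.2-.3,60+231/2.2-.3],.06)*1000)
"
```

```text
t 28.75 pos [422.5 125.9   3.6] yawy 115.5 down [ 0.008 -0.004 -1.   ] F [-1.2 -0.6  6.6] open 63.3 q [ 0.12 -0.13  2.2  -0.01  1.06 -1.89]
row [-17.77  -5.37 -19.51] [-0.06  0.08  4.1 ]
[[605.05292659 154.7243972   60.        ]]
[[605.90928973 157.70155036  60.        ]]
```

Call:
apply_moves:
  rows:
    - [0,0,-1,0,0,0]
    - [0,0,-3,0,0,0]
    - [0,0,-6,0,0,0]
    - [0,0,-9,0,0,0]
    - [0,0,-12,0,0,0]
    - [-1,-0.3,-15,0,0,0]
    - [-3,-0.9,-17.5,0,0,0.7]
    - [-5.5,-1.7,-19.3,0,0,1.4]
    - [-8.5,-2.6,-19.5,0,0,2.1]
    - [-11.5,-3.5,-19.5,0,0,2.8]
    - [-14.5,-4.4,-19.5,0,0,3.5]
    - [-16.7,-5.1,-19.5,0,0,4]
    - [-18,-5.5,-19.5,0,0,4.1]
    - [-18,-5.5,-19.5,0,0,4.1]
    - [-18,-5.5,-19.5,0,0,4.1]

```text
t: 30.25
tool_pos: [0.6064, 0.1542, 0.1995]
tool_rot: [-0.137, 3.132, -0.007]
contact_force: [-0.3, 0.3, -1.5]
opening: 0.063
```

```bash
python3 go.py 607.7 155.7 68 95;python3 -c "
from h import *
snap(6,('scene','top'));crop('scene',6,(200,60,340,200),4,'s6')
"
```

```text
t 30.25 pos [606.4 154.2 199.5] yawy 95.0 down [ 0.006 -0.004 -1.   ] F [-0.3  0.3 -1.5] open 63.0 q [ 0.13  0.07  1.65 -0.    1.42 -1.52]
row [-0.06  0.19 13.15] [-0.05  0.07 -0.  ]
```

View pics/s6.png

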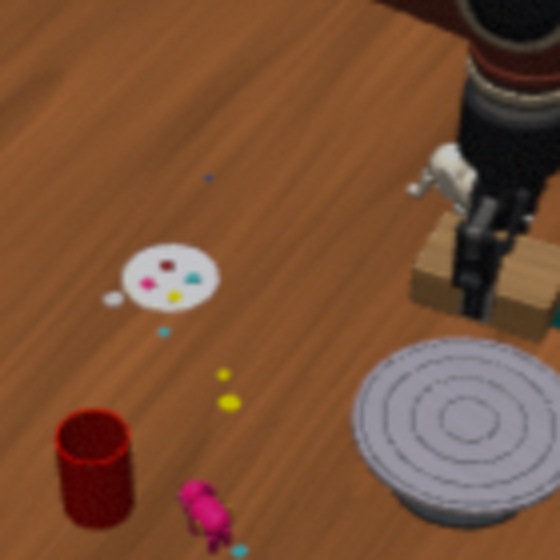

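Call:
apply_moves:
  rows:
    - [0,0.1,2.5,0,0,0]
    - [0,0.2,5.5,0,0,0]
    - [-0.1,0.2,8.5,0,0,0]
    - [-0.1,0.2,11,0,0,0]
    - [-0.1,0.2,12.5,0,0,0]
    - [-0.1,0.2,13,0,0,0]
    - [-0.1,0.2,13.3,0,0,0]
    - [-0.1,0.2,13.5,0,0,0]
    - [-0.1,0.2,13.6,0,0,0]
    - [-0.1,0.2,13.7,0,0,0]
    - [-0.1,0.2,13.7,0,0,0]

```text
t: 31.45
tool_pos: [0.6087, 0.1559, 0.0638]
tool_rot: [-0.137, 3.13, -0.006]
contact_force: [0.2, 0.1, -0.6]
opening: 0.0629
```

```bash
python3 go.py 607.7 155.7 62 95;python3 -c "
from h import *
snap(7,('scene','top'));crop('scene',7,(260,80,340,200),5,'s7')
crop('top',7,(150,120,250,200),6,'t7')
"
```

```text
t 31.45 pos [608.7 155.9  63.8] yawy 95.0 down [ 0.009 -0.004 -1.   ] F [ 0.2  0.1 -0.6] open 62.9 q [ 0.13  0.21  1.73 -0.01  1.19 -1.52]
row [ 0.1  -0.01  0.18] [-0.05  0.1  -0.  ]
```

View pics/s7.png

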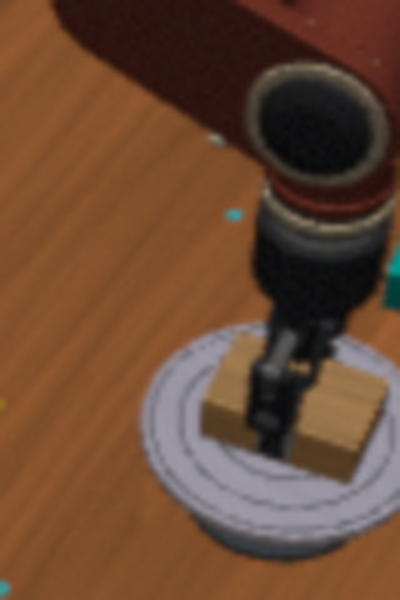

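View pics/t7.png

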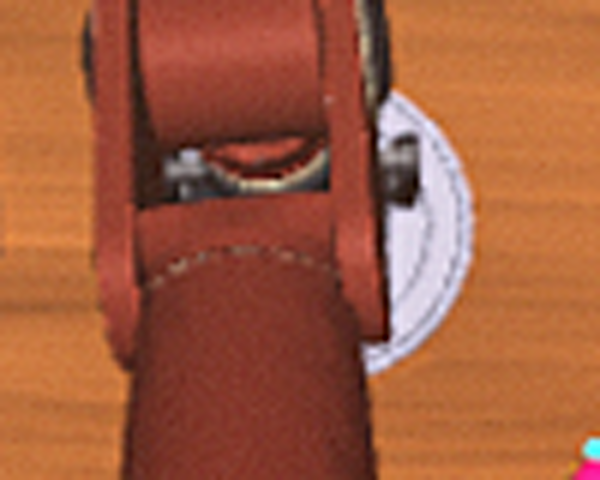

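```bash
python3 -c "
from h import *
q=(np.array([[203,404],[355,448],[388,380],[240,333]])+.5)/5-.5+[260,80]
P=cast(load('scene',7),q,.097)*1000
print(P.round(1),P.mean(0))"
```

```text
[[564.7 114.9  97. ]
 [658.2 129.7  97. ]
 [652.4 190.1  97. ]
 [557.1 179.5  97. ]] [608.07730011 153.56921879  97.        ]
```

Call:
apply_moves:
  rows:
    - [0,0,0.1,0,0,0]
    - [0,0,0.1,0,0,0]
    - [0,0,0.2,0,0,0]
    - [0,0,0.2,0,0,0]

```text
t: 31.95
tool_pos: [0.6088, 0.1559, 0.0637]
tool_rot: [-0.137, 3.13, -0.007]
contact_force: [-6.1, 0.0, 10.3]
opening: 0.0634
```

Call:
apply_moves:
  rows:
    - [0,0,0,0,0,0]
    - [0,0,0,0,0,0]
    - [0,0,0,0,0,0]
    - [0,0,0,0,0,0]
    - [0,0,0,0,0,0]
    - [0,0,0,0,0,0]
    - [0,0,0,0,0,0]
  grip: 0

```text
t: 32.65
tool_pos: [0.6088, 0.1559, 0.0635]
tool_rot: [-0.137, 3.131, -0.007]
contact_force: [0.3, -0.4, 0.2]
opening: 0.0857
```

Call:
apply_moves:
  rows:
    - [0,0,-2,0,0,0]
    - [0,0,-5,0,0,0]
    - [0,0,-9,0,0,0]
    - [0,0,-13,0,0,0]
    - [0,0,-16,0,0,0]
    - [0,0,-16,0,0,0]

```text
t: 33.25
tool_pos: [0.6105, 0.157, 0.2306]
tool_rot: [-0.136, 3.119, -0.005]
contact_force: [0.5, -0.0, 1.1]
opening: 0.0853
```

```bash
python3 go.py 503 423.5 220 95
```

```text
t 33.25 pos [610.5 157.  230.6] yawy 95.0 down [ 0.019 -0.002 -1.   ] F [ 0.5 -0.   1.1] open 85.3 q [ 0.14  0.05  1.61 -0.01  1.46 -1.52]
row [ 8.4  27.49  0.79] [-0.05  0.22  0.  ]
```

Call:
apply_moves:
  rows:
    - [0.9,3,0.1,0,0,0]
    - [1.8,6,0.2,0,0,0]
    - [2.7,9,0.3,0,0,0]
    - [3.6,12,0.3,0,0,0.1]
    - [4.6,15,0.4,0,0.1,0]
    - [5.5,18,0.5,0,0.1,0]
    - [6.4,21,0.6,0,0.2,0]
    - [7.4,24,0.7,0,0.2,0]
    - [8.2,26.8,0.8,0,0.2,0]
    - [8.4,27.5,0.8,0,0.2,0]
    - [8.4,27.5,0.8,0,0.2,0]
    - [8.4,27.5,0.8,0,0.2,0]
    - [8.4,27.5,0.8,0,0.2,0]

```text
t: 34.55
tool_pos: [0.5036, 0.4225, 0.2197]
tool_rot: [-0.135, 3.137, -0.007]
contact_force: [0.3, -0.6, 0.2]
opening: 0.0852
```

```bash
python3 go.py 503 423.5 25 95;python3 -c "
from h import *
snap(8,('scene','top'));crop('scene',8,(270,80,350,160),6,'s8')
crop('top',8,(100,120,260,240),5,'t8')
"
```

```text
t 34.55 pos [503.6 422.5 219.7] yawy 94.9 down [ 0.002 -0.005 -1.   ] F [ 0.3 -0.6  0.2] open 85.2 q [ 0.59  0.14  1.54 -0.    1.46 -1.07]
row [ 0.08  0.19 19.47] [-0.05  0.02 -0.02]
```

View pics/s8.png

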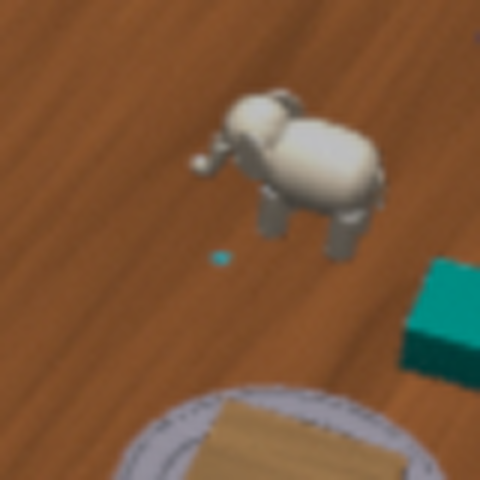

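View pics/t8.png

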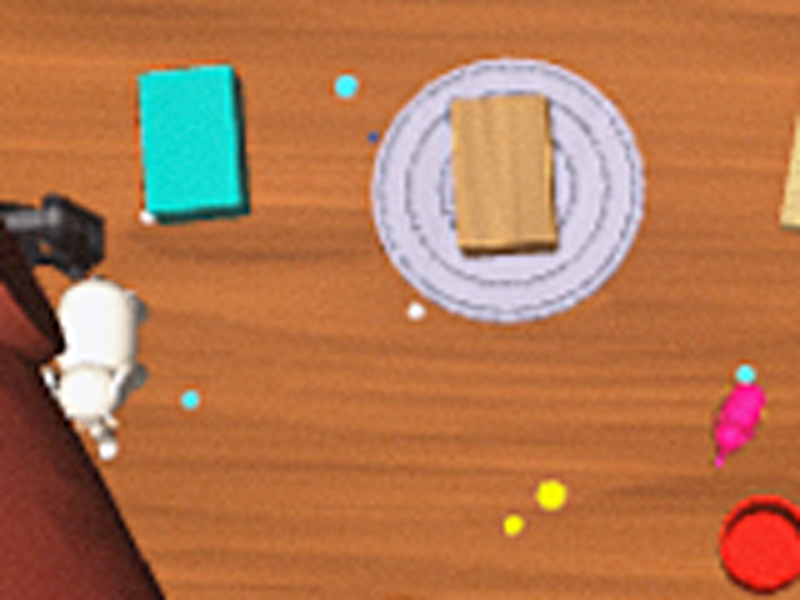

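```bash
python3 -c "
from h import *
d=load('top',8)
q=(np.array([[452,99],[546,93],[556,243],[459,250]])+.5)/5-.5+[100,120]
P=cast(d,q,.096)*1000
print(P.round(1),P.mean(0))
ct,a=seg(d,(172,128,232,188),lambda h,s,v:(s>100)&(v>60)&(h>8))
ct,a=seg(d,(183,134,218,175),lambda h,s,v:(s>80))
r=cv2.minAreaRect((cast(d,ct+0.,.096)[:,:2]*1000).astype(np.float32));print(a,r)
"
```

```text
[[654.1 189.3  96. ]
 [660.  128.5  96. ]
 [559.7 117.7  96. ]
 [553.4 179.7  96. ]] [606.81338419 153.79741598  96.        ]
619 ((604.22412109375, 153.00929260253906), (105.10477447509766, 64.07427215576172), 5.565434455871582)
```

Call:
apply_moves:
  rows:
    - [0.1,0.2,3,0,0,0]
    - [0.1,0.2,6,0,0,0]
    - [0.1,0.2,9,0,0,0]
    - [0.1,0.2,12,0,0,0]
    - [0.1,0.2,15,0,0,0]
    - [0.1,0.2,17.5,0,0,0]
    - [0.1,0.2,19,0,0,0]
    - [0.1,0.2,19.4,0,0,0]
    - [0.1,0.2,19.4,0,0,0]
    - [0.1,0.2,19.4,0,0,0]

```text
t: 35.65
tool_pos: [0.504, 0.4244, 0.0278]
tool_rot: [-0.134, 3.134, -0.004]
contact_force: [0.0, 0.2, -0.0]
opening: 0.0856
```

```bash
python3 go.py 503 423.5 25 95;python3 -c "
from h import *
snap(9,('scene',));crop('scene',9,(270,60,350,140),6,'s9')
"
```

```text
t 35.65 pos [504.  424.4  27.8] yawy 94.9 down [ 0.005 -0.003 -1.   ] F [ 0.   0.2 -0. ] open 85.6 q [ 0.59  0.32  1.66 -0.01  1.15 -1.07]
row [ 0.11 -0.08  0.28] [-0.03  0.05 -0.02]
```

View pics/s9.png

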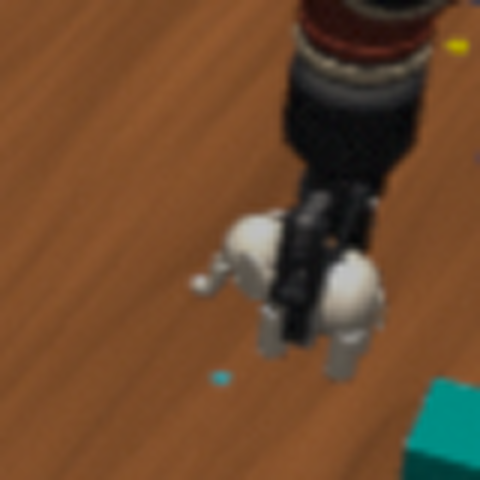

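Call:
apply_moves:
  rows:
    - [0,0,0.2,0,0,0]
    - [0,0,0.2,0,0,0]
    - [0,0,0.2,0,0,0]
    - [0,0,0.2,0,0,0]
    - [0,0,0.2,0,0,0]
    - [0,0,0.2,0,0,0]
    - [0,0,0.2,0,0,0]
    - [0,0,0.2,0,0,0]
    - [0,0,0.2,0,0,0]
    - [0,0,0.2,0,0,0]
    - [0,0,0.2,0,0,0]
  grip: 1

```text
t: 36.8
tool_pos: [0.5048, 0.4249, 0.0271]
tool_rot: [-0.134, 3.132, -0.003]
contact_force: [-0.2, -0.7, 5.7]
opening: 0.0506
```

```bash
python3 go.py 607 154 250 95.6
```

```text
t 36.8 pos [504.8 424.9  27.1] yawy 94.9 down [ 0.006 -0.002 -1.   ] F [-0.2 -0.7  5.7] open 50.6 q [ 0.59  0.33  1.66 -0.01  1.15 -1.07]
row [ -8.   -27.91 -22.18] [-0.02  0.07 -0.14]
```

Call:
apply_moves:
  rows:
    - [0,0,-0.7,0,0,0]
    - [0,0,-2,0,0,0]
    - [0,0,-4.5,0,0,0]
    - [0,0,-7.5,0,0,0]
    - [0,0,-10.5,0,0,0]
    - [-0.3,-1,-13.5,0,0,0]
    - [-0.8,-3,-16,0,0,0]
    - [-1.5,-5.5,-17.2,0,0,0]
    - [-2.4,-8.3,-17.5,0,0,0]
    - [-3.2,-11.1,-17.5,0,0,0]
    - [-4,-13.9,-17.5,0,0,0]
    - [-4.8,-16.7,-17.5,0,0,0]
    - [-5.6,-19.5,-17.5,0,0,0]
    - [-6.4,-22.3,-17.5,0,0,0]
    - [-7.2,-25,-17.5,0,0,-0.1]
    - [-7.7,-27,-17.5,0,0,-0.1]
    - [-8,-27.9,-17.5,0,0,-0.1]
    - [-8,-27.9,-17.5,0,0,-0.1]
    - [-8,-27.9,-17.5,0,0,-0.1]

```text
t: 38.7
tool_pos: [0.6069, 0.1547, 0.2031]
tool_rot: [-0.149, 3.132, -0.002]
contact_force: [-0.2, 0.2, -3.6]
opening: 0.0506
```

```bash
python3 go.py 607 154 130 95.6;python3 -c "
from h import *
snap(10,('scene',));crop('scene',10,(270,60,370,200),4.2,'s10')
"
```

```text
t 38.7 pos [606.9 154.7 203.1] yawy 95.4 down [ 0.006 -0.001 -1.   ] F [-0.2  0.2 -3.6] open 50.6 q [ 0.13  0.07  1.64 -0.    1.42 -1.53]
row [ 0.03 -0.06  7.31] [-0.02  0.06 -0.03]
```

View pics/s10.png

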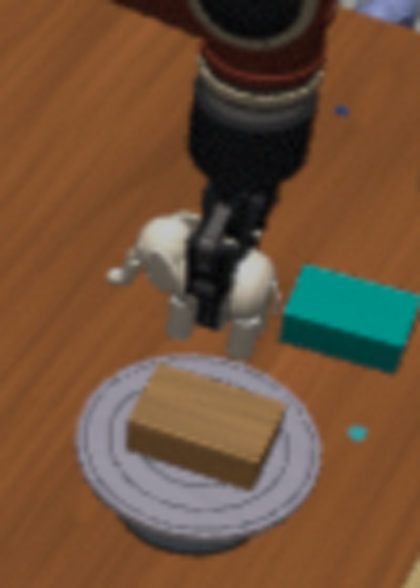

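Call:
apply_moves:
  rows:
    - [0,0,1.5,0,0,0]
    - [0,-0.1,3,0,0,0]
    - [0,-0.1,4.5,0,0,0]
    - [0,-0.1,6,0,0,0]
    - [0,-0.1,7,0,0,0]
    - [0,-0.1,7.4,0,0,0]
    - [0,-0.1,7.6,0,0,0]
    - [0,-0.1,7.7,0,0,0]
    - [0,-0.1,7.7,0,0,0]

```text
t: 39.65
tool_pos: [0.6079, 0.1539, 0.1268]
tool_rot: [-0.149, 3.131, -0.002]
contact_force: [-0.3, 0.1, -3.5]
opening: 0.0504
```

```bash
python3 go.py 607 154 123 95.6;python3 -c "
from h import *
snap(11,('scene',));crop('scene',11,(280,90,350,180),6.6,'s11')
"
```

```text
t 39.65 pos [607.9 153.9 126.8] yawy 95.5 down [ 0.007 -0.001 -1.   ] F [-0.3  0.1 -3.5] open 50.4 q [ 0.13  0.14  1.7  -0.    1.3  -1.54]
row [0.09 0.01 0.38] [-0.02  0.08 -0.03]
```

View pics/s11.png

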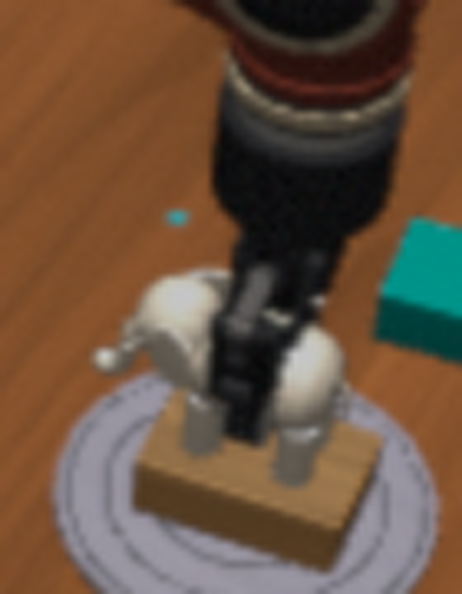

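```bash
python3 -c "
from h import *
d=load('scene',11)
f=lambda q:(np.array(q,float)+.5)/6.6-.5+[280,90]
print(cast(d,f([[183,446],[202,457],[293,487],[316,476]]),.0995).round(4))
P=cast(d,f([[135,465],[336,527],[383,440],[178,385]]),.096);print(P.round(4),P.mean(0))
"
```

```text
[[0.5779 0.1356 0.0995]
 [0.5884 0.1339 0.0995]
 [0.632  0.1385 0.0995]
 [0.6381 0.15   0.0995]]
[[0.5632 0.1168 0.096 ]
 [0.658  0.1296 0.096 ]
 [0.6543 0.1892 0.096 ]
 [0.5573 0.1722 0.096 ]] [0.60817239 0.15197042 0.096     ]
```

Call:
apply_moves:
  rows:
    - [0,0,0.1,0,0,0]
    - [0,0,0.2,0,0,0]
    - [0,0,0.3,0,0,0]
    - [0,0,0.4,0,0,0]
    - [0,0,0.4,0,0,0]
    - [0,0,0.4,0,0,0]

```text
t: 40.3
tool_pos: [0.608, 0.154, 0.1231]
tool_rot: [-0.149, 3.131, -0.002]
contact_force: [-0.5, -0.9, -2.6]
opening: 0.0504
```

Call:
apply_moves:
  rows:
    - [0,0,0.1,0,0,0]
    - [0,0,0.1,0,0,0]
    - [0,0,0.2,0,0,0]
    - [0,0,0.2,0,0,0]

```text
t: 40.7
tool_pos: [0.6082, 0.154, 0.1231]
tool_rot: [-0.15, 3.131, -0.002]
contact_force: [-6.2, -1.8, 7.6]
opening: 0.0505
```

Feet are on the wood. I'll release and rise.

Call:
apply_moves:
  rows:
    - [0,0,0,0,0,0]
    - [0,0,0,0,0,0]
    - [0,0,0,0,0,0]
    - [0,0,0,0,0,0]
    - [0,0,0,0,0,0]
    - [0,0,0,0,0,0]
    - [0,0,0,0,0,0]
    - [0,0,0,0,0,0]
  grip: 0

```text
t: 41.5
tool_pos: [0.6082, 0.154, 0.123]
tool_rot: [-0.15, 3.131, -0.002]
contact_force: [-1.0, -0.0, -0.4]
opening: 0.0857
```

Call:
apply_moves:
  rows:
    - [0,0,-1,0,0,0]
    - [0,0,-3,0,0,0]
    - [0,0,-6,0,0,0]
    - [0,0,-9,0,0,0]
    - [0,0,-12,0,0,0]
    - [0,0,-14,0,0,0]
    - [3,0,-14,0,0,0]
    - [6,0,-14,0,0,0]
    - [9,0,-14,0,0,0]
    - [12,0,-14,0,0,0]
    - [15,2,-14,0,0,0]
    - [17,5,-14,0,0,0]
    - [18,8,-14,0,0,0]
    - [18,11,-14,0,0,0]
    - [18,14,-14,0,0,0]
    - [18,14,-14,0,0,0]
    - [18,14,-14,0,0,0]

```text
t: 43.2
tool_pos: [0.4145, 0.2765, 0.2621]
tool_rot: [-0.152, 3.13, -0.002]
contact_force: [-0.6, -0.6, 0.8]
opening: 0.0856
```

```bash
python3 go.py;python3 -c "
from h import *
snap(12);crop('scene',12,(200,90,350,320),2.6,'s12')
crop('top',12,(150,120,400,240),3.2,'t12')
"
```

```text
t 43.2 pos [414.5 276.5 262.1] yawy 95.5 down [ 0.008 -0.001 -1.   ] F [-0.6 -0.6  0.8] open 85.6 q [ 0.44 -0.28  1.87 -0.    1.55 -1.23]
```

View pics/s12.png

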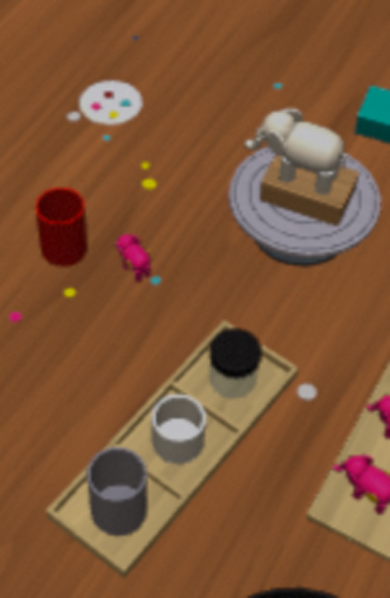

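View pics/t12.png

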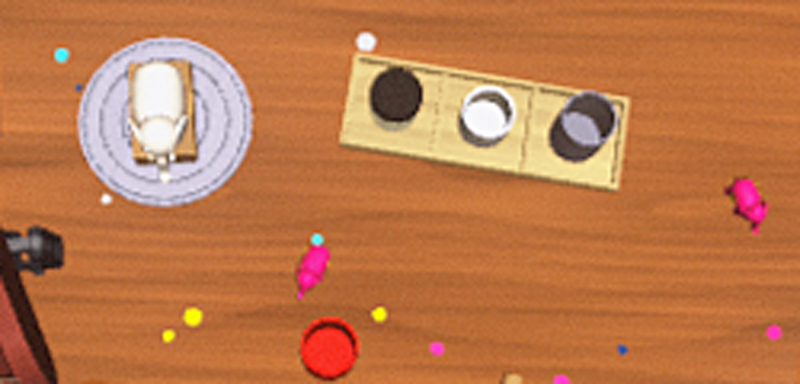

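```bash
python3 -c "
from h import *
d0=load('top',0);d=load('top',12)
for n,w,f,z in [('pink1',(238,190,258,215),lambda h,s,v:(h>155)&(h<176)&(s>120),.03),('pink2',(375,170,395,195),lambda h,s,v:(h>155)&(h<176)&(s>120),.03),('red',(240,215,268,242),lambda h,s,v:(s>200)&((h<6)|(h>174)),.08)]:
    for dd in (d0,d): 
        ct,a=seg(dd,w,f); print(n,a,(cast(dd,ct.mean(0),z)*1000).round(1))
f=lambda q:(np.array(q,float)+.5)/3.2-.5+[150,120]
c,s_=np.cos(np.radians(-7.8)),np.sin(np.radians(-7.8)); O=np.array([625.2,-184.1])
ds=load('scene',12); g=lambda q:(np.array(q,float)+.5)/2.6-.5+[200,90]
for n,q,q2,z in [('jar',(396,95),(236,352),.067),('pot',(488,115),(179,415),.055),('beaker',(585,124),(118,477),.085)]:
  for dd,u in((d,f(q)),(ds,g(q2))):
    p=cast(dd,u,z)[0,:2]*1000-O; print(n,(c*p[0]+s_*p[1]).round(1),(-s_*p[0]+c*p[1]).round(1))
# elephant flanks, z=.096+.047
print((cast(d,f([[133,95],[184,95]]),.143)*1000).round(1))
crop('top',12,(172,125,232,190),9,'t12e'); crop('scene',12,(280,120,355,195),8,'s12e')
"
```

```text
pink1 97 [[455.7  -1.   30. ]]
pink1 98 [[455.4  -1.1  30. ]]
pink2 104 [[ 538.8 -461.1   30. ]]
pink2 107 [[ 538.9 -460.5   30. ]]
red 269 [[371.7 -20.7  80. ]]
red 275 [[372.2 -21.   80. ]]
jar -2.1 100.2
jar 2.9 97.9
pot -4.2 1.6
pot -1.6 5.3
beaker -6.2 -95.0
beaker 4.6 -99.4
[[607.3 177.  143. ]
 [608.7 127.3 143. ]]
```

View pics/t12e.png

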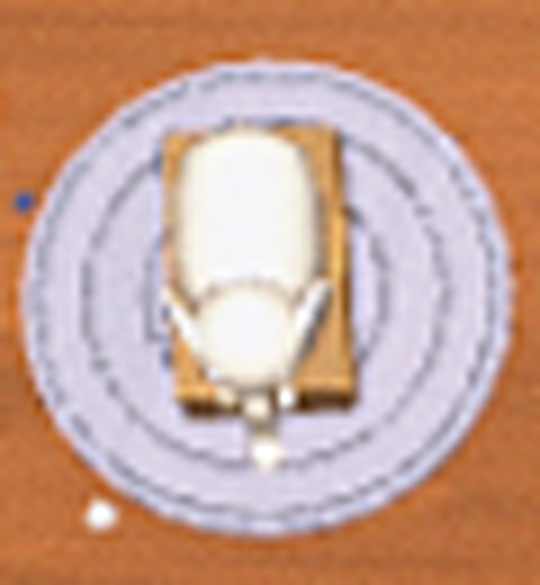

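View pics/s12e.png

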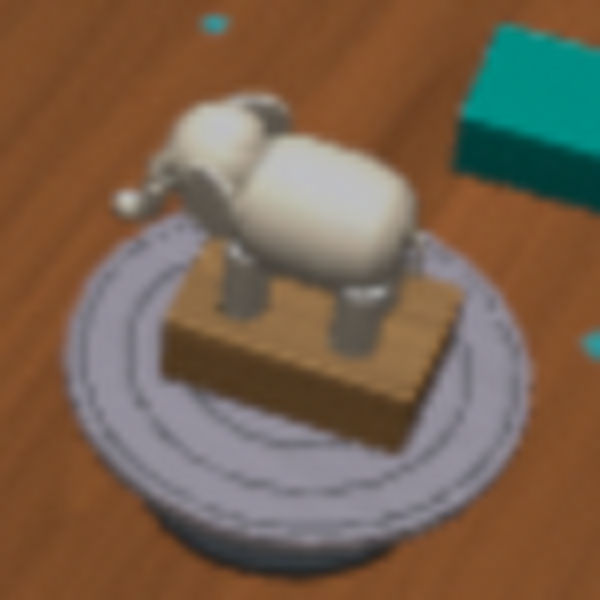

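Both views agree and everything is within tolerance, so I'm handing it in.

```bash
python3 -c "
from station import ctrl
print(ctrl.finish_job())"
```

```text
the job is handed in; nothing more can be done
None
```

The painter's place is laid out and the job was handed in at about 43 s of robot time. No verdict came back, so what follows is from my own last camera checks, which found nothing out of tolerance.

- **Block:** flat on the turntable, about 2 mm from its axis.
- **Elephant:** upright on the block with its feet on the wood. It sits about 2 mm off the block's centre, both along and across, and is turned less than 1° from it.
- **Tray:** pot in the middle, jar at the turntable end and beaker at the far end, all upright. By the camera each is within about 7 mm of its compartment centre.
- **Left alone:** the two pink elephants and the red beaker read within about 1 mm of where they started. I never went near the turquoise block.
- **Robot:** gripper open and well clear of everything.

The two cameras disagreed on some positions. For the beaker, one put it at -6 mm and the other at +5 mm across the tray. For the elephant's foot line, the scene view read about 2.6 mm further left than the grip showed. Both are well inside the limits, so I didn't correct anything.

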